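Full tin at the bottom of the carrier

TASK

One of the three identical metal tins on the worktop is full and heavy, the other two are nearly empty: lift them to feel which is the heavy one. Pack the low square carrier with the heavy tin first, upright on its floor, then stand one of the light tins squarely on top of it. Leave the other light tin standing upright on the worktop outside the carrier.

Things in the scene. Friction and masses are not known exactly. Their poses are not given: they have to be found in the camera images.
- tin_a_mid (a point): one of three identical plain metal tins with screw lids: upright cylinder, 56 mm in diameter (grasp across it, any direction), 64 mm high, flat lid, closed for good. The point is the centre of the tin, half-way up, 32 mm above its underside; z is the tin's axis, upward at the start. It may be the full tin (0.65 to 0.83 kg in all) or one of the two nearly empty ones (0.15 to 0.19 kg in all); the loads inside cannot be seen, only felt when the tin is lifted clear.
- tin_b_mid (a point): The second tin: see tin_a_mid; same tin, same meaning.
- tin_c_mid (a point): The third tin: see tin_a_mid; same tin, same meaning.
- carrier: Low square dark grey plastic tray, open on top, fixed to the worktop: 112 x 112 mm outside, walls 6 mm thick and 20 mm high, inside 100 x 100 mm, with round corner pillars of 14 mm diameter and a small steel bar grip on each of two sides (reaching 70 mm from the centre along its y). Floor 6 mm thick. Origin: centre of its underside, on the worktop; x, y along its sides, z up.

How it is judged:
By the outcome, as a careful person would: the job done as asked, in the order asked, and still so for the second after the job is handed in, with the robot touching nothing.
It also fails if it takes over 72 s, if anything falls off the work surface, if the arm or the gripper's body presses on something with over 40 N, if the wrist force passes 120 N, or if a joint passes its speed limit or range.

ROBOT

A 7-joint arm with a two-finger parallel gripper is mounted at the origin on a cart in front of the work surface, level with it; the furniture and walls round the work are solid. World frame = base frame: x ahead of the robot, y to its left, z up, the work surface at z = 0. Lengths are in mm, angles in rad, forces in N, time in s.
With the tool pointing down it reaches from about 400 to 875 mm from the base axis. Payload 4.4 kg.
Tool frame: the origin (TCP) lies between the finger pads; the fingertips stand ctrl.finger_overhang ahead of it and the grasp point (between the pads) lies 11 mm behind it (ctrl.finger_overhang is the distance from the TCP to the fingertips, in mm); z points along the fingers, y is the direction in which the jaws open and shut (so a half turn about z gives the same grasp; the last joint's range is limited). The gripper opens to 85 mm and grips with 20 to 120 N. Pads are 22 mm wide; open, the fingers measure 114 mm over their backs; the gripper's body (76 mm by 85 mm) begins 54 mm behind the grasp point. The pads swing forward as they close: fully open they stand 13 mm farther back than shut.
Start: joints at [1.083, 0.628, 0.038, 1.517, -0.027, 0.996, -0.02], TCP at [266.141, -593.032, 204.613] pointing down, gripper open.
Joint ranges: [-3.06, 3.06], [-0.37, 2.12], [-1.25, 1.32], [0.18, 2.47], [-1.1, 4.24], [0.23, 1.98], [-2.94, 2.94]. Speed limits (rad/s): [2.57, 2.57, 3.14, 3.14, 3.14, 3.14, 3.14].

INTERFACE

Orientations are given as [roll, pitch, yaw] about the fixed x, y, z axes, in that order (R = Rz(yaw) Ry(pitch) Rx(roll)).
In Python, from cell import ctrl gives the robot as it stands. The module is installed in compiled form; this text tells all that it offers.
- The arm moves only by the tool step_arm, never from a script. Its argument "deltas" is a list that holds one entry, the list of rows, each a list of 7 numbers: the opening, from 0 (shut) to 1 (fully open), then the shift along the world's x, y, z in mm, then the turn, a rotation vector about the world's x, y, z in rad. In form: [[[grip, tx, ty, tz, rx, ry, rz], ...]]. A call has 1 to 10 rows; each row shifts and turns the commanded pose from where the row before left it; what a row does not reach is not made up. A row lasts 1/12 s, in which the tool goes at most 41.7 mm and 7.16 degrees, less where a joint would pass 70% of its speed; a pose out of reach is approached as far as the arm can. A call is refused whole if a number of a shift passes 41.7 or a number of a turn 0.125, either way. A call with a gripper value outside its range is refused whole. The fingers move at their own pace and stop on an object; the grip force is fixed at half the most. Time passes only in rows, so rows that do not move let the fingers close. It gives the time, the measured TCP pose, the force and the opening at its end, in the units of the state.
- ctrl.read_state(): the state, without advancing time (a new reading comes with each control period).
- ctrl.get_image(name): name is "scene" or "side" or "wrist"; returns (picture, depth): 400x640x3 uint8, red, green, blue; 400x640 float32, mm along the optical axis (not along the pixel's ray), 0 where there is no reading.
- ctrl.camera_info(name): a dict with "intrinsics" (3x3 intrinsics, pixels), "rvec" (rotation vector, rad) and "tvec" (3), from world to camera coordinates, as OpenCV has them. Camera axes: x right, y down, z forward; pixel columns grow to the right and rows downward; lengths in mm; the calibration is good to about 2 mm. A picture is of the moment at which its call begins: read the wrist's pose just before it. camera_info takes no time and is no camera call; for the wrist camera it gives the pose at the moment of the call.
- ctrl.finish_job(): hands the job in, once; it reports no verdict.
The state is a dict: "clock": time; "qpos": joint angles; "qd": joint speeds; "tau": joint torques, N m; "eef_pos": TCP position; "tool_rot": TCP orientation; "force": force on the tool from outside, world axes, zero at the start; "torque": the same for the moment, N m; "width": finger opening in mm.
Only numpy, scipy, OpenCV 4.12 (cv2) and the standard library are available. Lean on these libraries where they do the work, as an engineer would, in place of code of your own. Each camera call takes 0.05 s, during which the arm holds its last target.

## Working session

There is one attempt and no reset: what is moved stays moved. The work goes in short steps, Python scripts to look and compute and a tool call to move; the robot and the scene stay as the last step left them, time stands still between calls to the robot, and variables do not carry over. Pictures are saved under pics/ and viewed, and the job is handed in when it is done.

Besides the shell and the picture viewer there is one more tool, called after "Request:" as name(argument=value, ...), one argument or row to a line, values as JSON. step_arm: Moves the arm, as the interface text tells. Its arguments: {"type":"object","properties":{"deltas":{"type":"array"}},"required":["deltas"]}

```bash
mkdir -p pics; python3 - <<'E'
from cell import ctrl
import cv2
s=ctrl.read_state();print(s, ctrl.finger_overhang)
for n in("scene","side"):
    p,d=ctrl.get_image(n);cv2.imwrite(f"pics/{n}0.png",p[:,:,::-1]);
    import numpy as np;np.save(f"{n}0.npy",d);np.save(f"{n}0rgb.npy",p);print(n,ctrl.camera_info(n))
E
```

```text
{'clock': 0.0, 'qpos': array([ 1.08319064,  0.62930354,  0.03842067,  1.5183524 , -0.02697917,
        0.99630668, -0.01999633]), 'qd': array([-5.16217098e-05,  3.65482839e-04, -4.66755747e-04, -8.56827517e-04,
       -1.36674645e-03,  1.06542993e-03,  1.06803960e-03]), 'tau': array([ 6.06809135e-04, -5.63403583e+01,  1.22561339e+00, -1.93446761e+01,
        1.06080904e-02,  1.06984875e-02, -2.47553402e-05]), 'eef_pos': array([ 265.87553668, -592.4073795 ,  203.72133906]), 'tool_rot': array([-3.13974027e+00,  2.69346629e-05,  4.21838294e-01]), 'force': array([-0.19708874, -0.38017041, -0.895265  ]), 'torque': array([ 0.03066395,  0.02302271, -0.01700048]), 'width': 85.59369142265209} 8.0
scene {'intrinsics': array([[520.28781042,   0.        , 323.12954636],
       [  0.        , 520.28781042, 195.76407923],
       [  0.        ,   0.        ,   1.        ]]), 'rvec': array([ 1.15354307, -2.43788131,  0.9053294 ]), 'tvec': array([ 324.42117778,  312.50075089, 1267.39462458])}
side {'intrinsics': array([[461.00186081,   0.        , 313.89662845],
       [  0.        , 461.00186081, 204.88384599],
       [  0.        ,   0.        ,   1.        ]]), 'rvec': array([ 0.18650337, -2.71818405,  1.43208077]), 'tvec': array([ 488.04566959,   74.00373126, 1421.01618448])}
```

View pics/scene0.png

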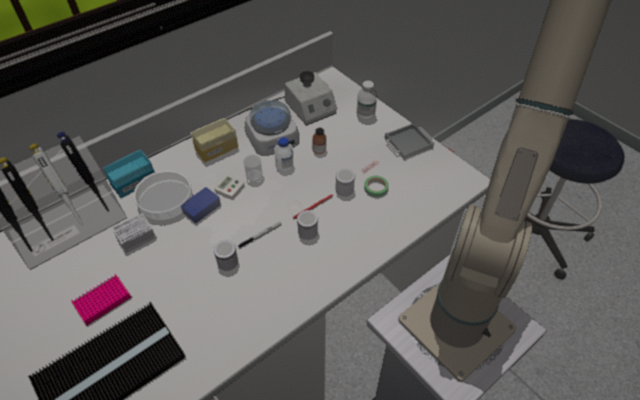

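View pics/side0.png

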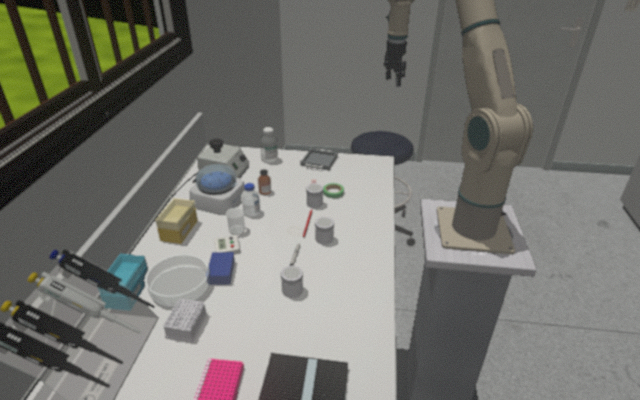

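The scene view shows tins at about (227,255), (308,225) and (345,182), and the carrier at (409,140). In the side view the tins are at (291,281), (325,230) and (315,195), and the carrier at (320,159). I'll zoom in to measure.

```bash
cat > h.py <<'E'
import numpy as np,cv2
from cell import ctrl
def cam(n):
    c=ctrl.camera_info(n);R=cv2.Rodrigues(c["rvec"])[0];return c["intrinsics"],R,c["tvec"]
def plane(c,u,v,z):
    K,R,t=c;d=R.T@np.linalg.solve(K,[u,v,1]);o=-R.T@t;return o+d*(z-o[2])/d[2]
def cloud(c,d):
    K,R,t=c;v,u=np.indices(d.shape);x=np.stack([(u-K[0,2])/K[0,0]*d,(v-K[1,2])/K[1,1]*d,d],-1)
    P=(x-t)@R;P[d==0]=np.nan;return P
E
python3 - <<'E'
from h import *
crops={"scene":(200,110,440,280),"side":(260,140,360,310)}
ims=[]
for n in crops:
    p=np.load(f"{n}0rgb.npy");x0,y0,x1,y1=crops[n];k=3
    cv2.imwrite(f"pics/{n}0z.png",cv2.resize(p[y0:y1,x0:x1,::-1],None,fx=k,fy=k,interpolation=cv2.INTER_CUBIC))
    c=cam(n);P=cloud(c,np.load(f"{n}0.npy"))
    pts={"scene":[(227,255),(308,225),(345,182)],"side":[(291,281),(325,230),(315,195)]}[n]
    for u,v in pts:
        W=P[v-20:v+20,u-20:u+20].reshape(-1,3);W=W[(W[:,2]>58)&(W[:,2]<72)]
        a,b=np.nanmin(W,0),np.nanmax(W,0);print(n,len(W),((a+b)/2).round(),(b-a).round())
    W=P.reshape(-1,3);W=W[(abs(W[:,2])<4)];print(n,np.nanpercentile(W,[1,99],axis=0).round())
E
```

```text
scene 328 [504. 332.  64.] [57. 57. 11.]
scene 281 [449. 107.  64.] [57. 57. 11.]
scene 227 [502. -75.  65.] [57. 57. 13.]
scene [[-135. -433.   -4.]
 [ 982.  875.    4.]]
side 285 [505. 336.  62.] [57. 59.  9.]
side 195 [448. 108.  63.] [54. 63.  9.]
side 142 [502. -75.  62.] [53. 62.  8.]
side [[-135. -641.   -4.]
 [ 992.  680.    4.]]
```

View pics/scene0z.png

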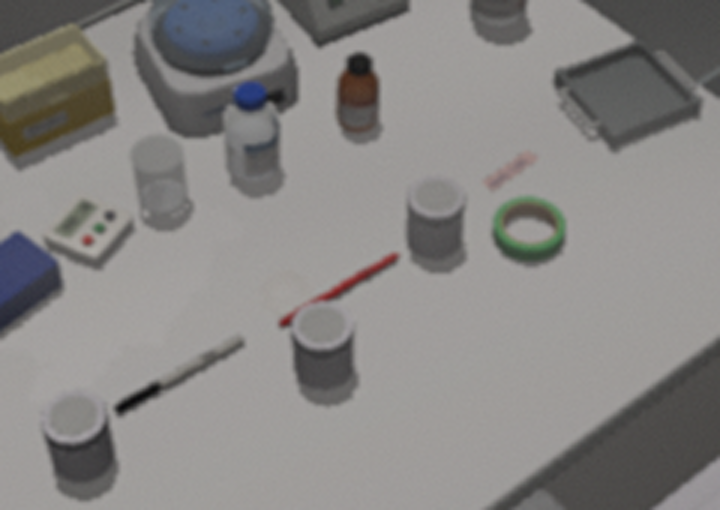

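View pics/side0z.png

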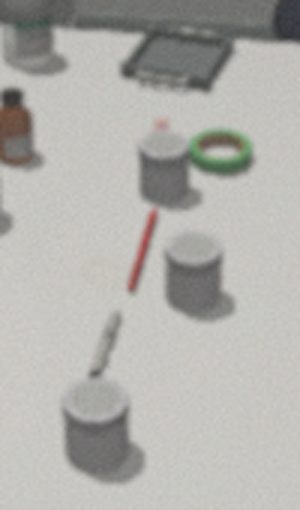

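Tins are near (504,333), (449,107) and (502,-75). The zoom shows the carrier at far right with its bar grips on two sides. I'll measure it next.

```bash
python3 - <<'E'
from h import *
for n,(u,v) in {"scene":(409,140),"side":(320,159)}.items():
    c=cam(n);P=cloud(c,np.load(f"{n}0.npy"));W=P[v-25:v+25,u-35:u+35].reshape(-1,3)
    W0=W[~np.isnan(W[:,0])]
    for lo,hi in((14,26),(17,24)):
        W=W0[(W0[:,2]>lo)&(W0[:,2]<hi)].astype(np.float32)
        print(n,len(W),cv2.minAreaRect(W[:,:2]),np.median(W,0))
    # color mask dark -> plane
    p=np.load(f"{n}0rgb.npy");g=cv2.cvtColor(p,cv2.COLOR_RGB2GRAY)
    F=W0[(W0[:,2]>3.5)&(W0[:,2]<11)];print("floor",len(F),F.mean(0))
    np.save(n+"W.npy",W0)
    im=np.full((500,500,3),255,np.uint8)
    ctr=np.array([500,-280]) 
    for x,y,z in W0:
        q=((np.array([x,y])-ctr)*1.5+250)
        if 0<=q[0]<500 and 0<=q[1]<500 and z<40: cv2.circle(im,(int(q[1]),499-int(q[0])),2,(0,0,255) if z>14 else (0,200,0) if z>3.5 else (220,220,220) ,-1)
    cv2.imwrite(f"pics/top_{n}.png",im)
a=cv2.hconcat([cv2.imread("pics/top_scene.png"),cv2.imread("pics/top_side.png")]);cv2.imwrite("pics/top.png",cv2.resize(a,(800,400)))
E
```

```text
Traceback (most recent call last):
cv2.error: OpenCV(4.12.0) /io/opencv/modules/imgproc/src/convhull.cpp:143: error: (-215:Assertion failed) total >= 0 && (depth == CV_32F || depth == CV_32S) in function 'convexHull'
```

```bash
python3 - <<'E'
from h import *
for n,(u,v) in {"scene":(409,140),"side":(320,159)}.items():
    c=cam(n);P=cloud(c,np.load(f"{n}0.npy"));W=P[v-25:v+25,u-35:u+35].reshape(-1,3)
    W0=W[~np.isnan(W[:,0])]
    ctr=np.median(plane(c,u,v,10)[None],0)[:2]; print(ctr)
    for lo,hi in((14,26),(17,24)):
        W=W0[(W0[:,2]>lo)&(W0[:,2]<hi)].astype(np.float32)
        print(n,len(W),cv2.minAreaRect(np.ascontiguousarray(W[:,:2])),np.median(W,0))
    F=W0[(W0[:,2]>3.5)&(W0[:,2]<11)];print("floor",len(F),F.mean(0))
    im=np.full((500,500,3),255,np.uint8)
    for x,y,z in W0:
        q=((np.array([x,y])-ctr)*2+250)
        if 0<=q[0]<500 and 0<=q[1]<500 and z<40: cv2.circle(im,(499-int(q[1]),499-int(q[0])),2,(0,0,255) if z>14 else (0,200,0) if z>3.5 else (220,220,220) ,-1)
    cv2.imwrite(f"pics/top_{n}.png",im)
a=cv2.hconcat([cv2.imread("pics/top_scene.png"),cv2.imread("pics/top_side.png")]);cv2.imwrite("pics/top.png",cv2.resize(a,(800,400)))
E
```

```text
[ 525.24883487 -369.79948055]
scene 338 ((525.2236938476562, -367.5357971191406), (140.17893981933594, 117.72498321533203), 78.31128692626953) [ 523.66626  -367.83658    18.205475]
scene 204 ((525.3173828125, -366.2341613769531), (138.2078857421875, 116.91818237304688), 77.63111114501953) [ 519.3144   -360.32043    19.652138]
floor 677 [ 527.52998533 -365.1218104     6.35584083]
[ 518.60751191 -359.86415519]
side 182 ((518.4085693359375, -305.0572509765625), (139.93402099609375, 266.8990783691406), 5.45751953125) [ 519.6193   -333.40973    16.563936]
side 79 ((518.0321655273438, -300.951904296875), (139.88043212890625, 258.69622802734375), 5.476690292358398) [ 513.7232   -333.61484    18.551805]
floor 236 [ 525.3013542  -371.93335653    6.17378032]
```

View pics/top.png

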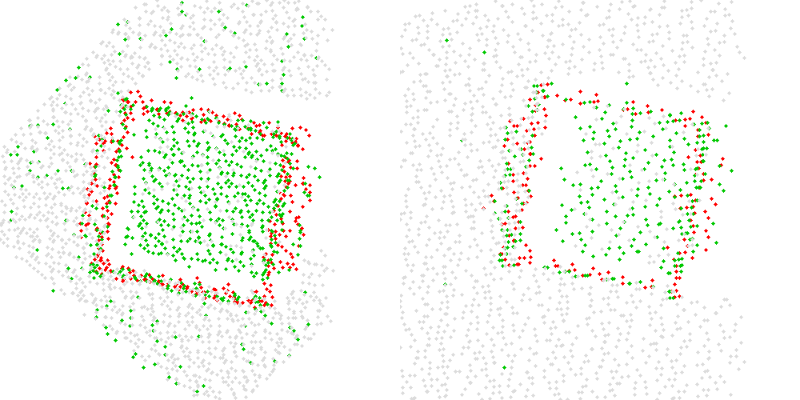

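The carrier centre is about (525,-367), with its sides turned roughly -12°. I'll check the clutter near tin 3 before choosing an approach.

```bash
python3 - <<'E'
from h import *
c=cam("scene");P=cloud(c,np.load("scene0.npy"))
for u,v in [(376,186),(345,182),(308,225),(227,255)]: print(u,v,plane(c,u,v,12 if u==376 else 32).round())
p=np.load("scene0rgb.npy");h=cv2.cvtColor(p,cv2.COLOR_RGB2HSV);m=(h[...,0]>40)&(h[...,0]<85)&(h[...,1]>80);m[:150]=0;m[:,:300]=0
W=P[m];W=W[W[:,2]<40];print("tape",np.nanmin(W,0).round(),np.nanmax(W,0).round())
E
```

```text
376 186 [ 446. -150.   12.]
345 182 [503. -77.  32.]
308 225 [447. 106.  32.]
227 255 [504. 331.  32.]
tape [ 412. -166.   12.] [ 458. -114.   24.]
```

Request:
step_arm(
  deltas=[
    [[1, 12, 26, -3, 0, 0, 0], [1, 12, 26, -3, 0, 0, 0], [1, 12, 26, -3, 0, 0, 0], [1, 12, 26, -3, 0, 0, 0], [1, 12, 26, -3, 0, 0, 0], [1, 12, 26, -3, 0, 0, 0], [1, 12, 26, -3, 0, 0, 0], [1, 12, 26, -3, 0, 0, 0], [1, 12, 26, -3, 0, 0, 0], [1, 12, 26, -3, 0, 0, 0]],
  ],
)

```text
clock: 0.93
eef_pos: [386.3, -331.5, 174.3]
tool_rot: [-3.141, 0.0, 0.422]
force: [0.3, 0.1, -0.6]
width: 85.7
```

Request:
step_arm(
  deltas=[
    [[1, 11.6, 25.6, -4, 0, 0, 0], [1, 11.6, 25.6, -4, 0, 0, 0], [1, 11.6, 25.6, -4, 0, 0, 0], [1, 11.6, 25.6, -4, 0, 0, 0], [1, 11.6, 25.6, -4, 0, 0, 0], [1, 11.6, 25.6, -4, 0, 0, 0], [1, 11.6, 25.6, -4, 0, 0, 0], [1, 11.6, 25.6, -4, 0, 0, 0], [1, 11.6, 25.6, -4, 0, 0, 0], [1, 11.6, 25.6, -4, 0, 0, 0]],
  ],
)

```text
clock: 1.77
eef_pos: [502.3, -75.7, 134.2]
tool_rot: [-3.141, 0.001, 0.422]
force: [1.0, -0.2, -0.0]
width: 85.2
```

```bash
python3 - <<'E'
from h import *
s=ctrl.read_state();print(s["eef_pos"]);c=cam("wrist");p,d=ctrl.get_image("wrist");cv2.imwrite("pics/w1.png",p[:,:,::-1])
P=cloud(c,d).reshape(-1,3);W=P[(abs(P[:,2]-62)<6)&(abs(P[:,0]-502)<50)&(abs(P[:,1]+75)<50)];print(len(W));a,b=W.min(0),W.max(0);print((a+b)/2,b-a)
E
```

```text
[502.27583681 -75.66522224 134.19090499]
2989
[503.32174364 -76.15105553  60.7643936 ] [56.14983263 56.50674884  8.55307623]
```

View pics/w1.png

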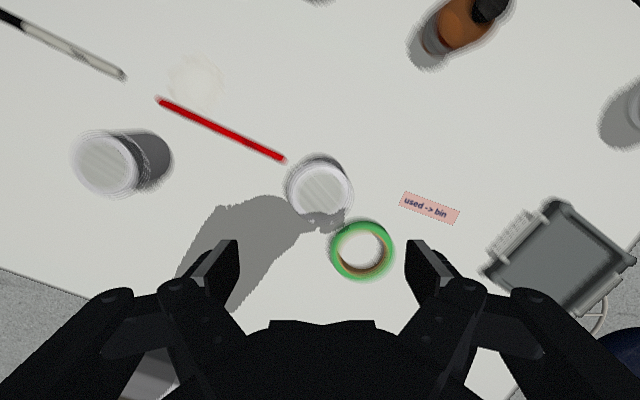

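The tape ring at (363,250) sits close to the tin at (320,190), so I'll compute its clearance in the tool frame.

```bash
python3 - <<'E'
from h import *
s=ctrl.read_state();c=cam("wrist");p,d=ctrl.get_image("wrist");P=cloud(c,d)
W=P.reshape(-1,3);Z=W[:,2]
T=np.array([503,-76]);
h=cv2.cvtColor(p,cv2.COLOR_RGB2HSV).reshape(-1,3);m=(h[:,0]>40)&(h[:,0]<85)&(h[:,1]>80)&(Z>-5)&(Z<40)
j=np.array([np.sin(.422),-np.cos(.422)]);k=np.array([np.cos(.422),np.sin(.422)])
X=W[m][:,:2]-T;print("tape xy",W[m].min(0),W[m].max(0),"jaw",(X@j).min(),(X@j).max(),"other",(X@k).min(),(X@k).max())
for yaw in (.2,.422,.65,.9): 
  j=np.array([np.sin(yaw),-np.cos(yaw)]);k=np.array([np.cos(yaw),np.sin(yaw)])
  a=X@j;b=X@k;mm=(abs(a)>26)&(abs(a)<60);print(yaw,b[mm].max() if mm.any() else None)
# carrier
R=(abs(W[:,0]-525)<90)&(abs(W[:,1]+367)<90)&(Z>15)&(Z<26)
Q=np.ascontiguousarray(W[R][:,:2].astype(np.float32));print(len(Q),cv2.minAreaRect(Q))
E
```

```text
tape xy [ 413.26484789 -262.00158362   -0.44052513] [782.94253012 273.64855639  19.77786268] jaw -307.97560783527075 283.76035314558624 other -116.14345260619329 181.69064651876835
0.2 -33.26148407735714
0.422 -45.237950925529326
0.65 -53.7892778761936
0.9 -65.13250867675303
2473 ((525.7542724609375, -368.5008850097656), (138.5259246826172, 116.84907531738281), 79.07552337646484)
```

Request:
step_arm(
  deltas=[
    [[1, 0.5, 0, -20, 0, 0, 0], [1, 0, 0, -20, 0, 0, 0], [1, 0, 0, -20, 0, 0, 0], [1, 0, 0, -16, 0, 0, 0], [1, 0, 0, -14, 0, 0, 0], [1, 0, 0, -10, 0, 0, 0], [1, 0, 0, -4, 0, 0, 0], [1, 0, 0, 0, 0, 0, 0]],
  ],
)

```text
clock: 2.53
eef_pos: [501.9, -77.4, 29.9]
tool_rot: [-3.141, 0.002, 0.421]
force: [0.8, 0.6, -0.0]
width: 85.4
```

Request:
step_arm(
  deltas=[
    [[0, 0, 0, 0, 0, 0, 0], [0, 0, 0, 0, 0, 0, 0], [0, 0, 0, 0, 0, 0, 0], [0, 0, 0, 0, 0, 0, 0], [0, 0, 0, 0, 0, 0, 0], [0, 0, 0, 0, 0, 0, 0], [0, 0, 0, 0, 0, 0, 0], [0, 0, 0, 0, 0, 0, 0]],
  ],
)

```text
clock: 3.2
eef_pos: [503.2, -76.8, 32.1]
tool_rot: [3.141, -0.002, 0.422]
force: [-2.0, 1.3, 8.1]
width: 51.4
```

Request:
step_arm(
  deltas=[
    [[0, 0, 0, 5, 0, 0, 0], [0, 0, 0, 10, 0, 0, 0], [0, 0, 0, 15, 0, 0, 0], [0, 0, 0, 10, 0, 0, 0], [0, 0, 0, 5, 0, 0, 0], [0, 0, 0, 0, 0, 0, 0], [0, 0, 0, 0, 0, 0, 0], [0, 0, 0, 0, 0, 0, 0], [0, 0, 0, 0, 0, 0, 0]],
  ],
)

```text
clock: 3.95
eef_pos: [502.2, -77.0, 75.1]
tool_rot: [-3.141, 0.001, 0.422]
force: [-0.8, 0.3, 1.1]
width: 0.0
```

```bash
python3 - <<'E'
from h import *
s=ctrl.read_state();print(s)
E
```

```text
{'clock': 3.95, 'qpos': array([ 0.07535323,  0.62757386,  0.03183405,  2.0257906 , -0.03975705,
        0.48987556, -1.01273551]), 'qd': array([-0.00080414,  0.00348248, -0.001143  , -0.00179717, -0.00102932,
       -0.00075969, -0.00081703]), 'tau': array([ 2.25505282e-03, -4.80559230e+01,  1.10123623e+00, -1.08905840e+01,
        6.57006443e-03, -1.37542502e-03,  2.40129538e-05]), 'eef_pos': array([502.18425224, -76.97559883,  75.08685237]), 'tool_rot': array([-3.14104362e+00,  9.28008641e-04,  4.21831104e-01]), 'force': array([-0.82969712,  0.28038813,  1.07348019]), 'torque': array([ 0.00344682, -0.01957907,  0.08623332]), 'width': 0.0360592246475635}
```

The grip slipped: width read 51.4 and then went to 0. I'll look again.

```bash
python3 - <<'E'
from h import *
c=cam("wrist");p,d=ctrl.get_image("wrist");P=cloud(c,d);cv2.imwrite("pics/w2.png",p[:,:,::-1])
p2,d2=ctrl.get_image("scene");cv2.imwrite("pics/s2.png",cv2.resize(p2[100:280,200:440,::-1],None,fx=3,fy=3))
c2=cam("scene")
for n,Q in(("w",P),("s",cloud(c2,d2))):
    W=Q.reshape(-1,3);W=W[(W[:,2]>59)&(W[:,2]<68)&(abs(W[:,0]-502)<50)&(abs(W[:,1]+75)<50)]
    a,b=W.min(0),W.max(0);print(n,len(W),(a+b)/2,b-a)
E
```

```text
w 3863 [503.62000422 -75.44450618  62.14860153] [53.96590489 56.40215892  5.98857805]
s 218 [501.34677392 -73.35032912  63.52851474] [57.87504907 57.98102432  8.93274015]
```

View pics/w2.png

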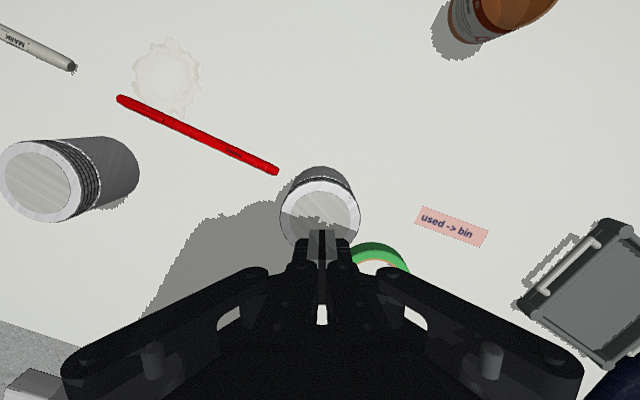

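View pics/s2.png

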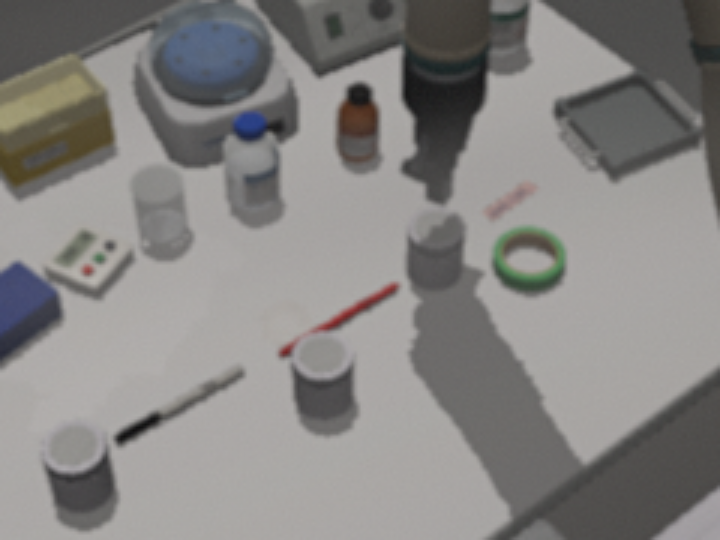

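```bash
python3 - <<'E'
from h import *
s=ctrl.read_state();K,R,t=c=cam("wrist");p,d=ctrl.get_image("wrist");P=cloud(c,d)
e=s["eef_pos"];print(e,"cam centre",-R.T@t, "axis",R[2])
for q in (e,e+[0,0,-8],[503.5,-75.5,64]):
    x=K@(R@np.array(q)+t);print(x[:2]/x[2],x[2])
for v in range(225,300,8): print(v,[ (P[v,u]-e).round().tolist() for u in (300,313,322,332)])
E
```

```text
[502.227511   -77.03223942  75.08006366] cam centre [563.83730709 -49.37460118 243.31637878] axis [-0.24254278 -0.10880744 -0.96401968]
[321.64584717 227.72214186] 180.13548642312742
[321.64576219 223.28211798] 187.84764385836615
[320.36480976 219.21300621] 190.34153377925395
225 [[-9.0, 12.0, -12.0], [-5.0, 4.0, -12.0], [-2.0, -1.0, -11.0], [0.0, -8.0, -12.0]]
233 [[-14.0, 10.0, -12.0], [8.0, 9.0, 34.0], [10.0, 4.0, 35.0], [12.0, -0.0, 35.0]]
241 [[2.0, 13.0, 35.0], [8.0, 8.0, 45.0], [10.0, 4.0, 44.0], [12.0, -0.0, 44.0]]
249 [[2.0, 12.0, 45.0], [9.0, 8.0, 54.0], [10.0, 4.0, 52.0], [12.0, 0.0, 53.0]]
257 [[2.0, 12.0, 53.0], [9.0, 8.0, 61.0], [10.0, 4.0, 61.0], [12.0, 0.0, 61.0]]
265 [[9.0, 13.0, 72.0], [10.0, 8.0, 70.0], [8.0, 3.0, 63.0], [13.0, 2.0, 71.0]]
273 [[8.0, 12.0, 75.0], [10.0, 8.0, 76.0], [4.0, 2.0, 63.0], [13.0, 2.0, 76.0]]
281 [[7.0, 12.0, 80.0], [10.0, 8.0, 82.0], [1.0, 0.0, 64.0], [13.0, 2.0, 81.0]]
289 [[13.0, 13.0, 93.0], [8.0, 7.0, 82.0], [-3.0, -2.0, 63.0], [13.0, 2.0, 86.0]]
297 [[13.0, 13.0, 97.0], [-1.0, 3.0, 74.0], [-6.0, -3.0, 63.0], [11.0, 1.0, 87.0]]
```

The depth data put the shut fingertips well above where the TCP reading says they should be. The fingers therefore closed on the lid edge. I'll measure the true tip height from two cameras.

```bash
python3 - <<'E'
from h import *
s=ctrl.read_state();e=s["eef_pos"]
for n in("wrist","scene","side"):
    K,R,t=c=cam(n);p,d=ctrl.get_image(n);P=cloud(c,d).reshape(-1,3);m=(np.hypot(P[:,0]-e[0],P[:,1]-e[1])<28)&(P[:,2]>72)
    print(n,m.sum(),np.percentile(P[m][:,2],[0,2,5,10,50]))
    x=K@(R@e+t);u,v=x[:2]/x[2];print(u,v)
    if n!="wrist":
        z=np.sort(P[m][:,2])[:12];print(z.round())
        u,v=int(u),int(v);cv2.imwrite(f"pics/tip_{n}.png",cv2.resize(p[v-60:v+40,u-50:u+50,::-1],(500,500),interpolation=cv2.INTER_CUBIC))
a=cv2.hconcat([cv2.imread("pics/tip_scene.png"),cv2.imread("pics/tip_side.png")]);cv2.imwrite("pics/tip.png",cv2.resize(a,(800,400)))
E
```

```text
wrist 24673 [105.02478641 118.79865713 133.49169822 147.12611449 186.31586093]
321.64927617709236 227.72200350365966
scene 240 [ 98.70021709 108.73994582 113.73456228 120.14659076 175.0446043 ]
345.8580069276518 172.0347340290721
[ 99. 106. 107. 107. 108. 109. 109. 110. 111. 113. 113. 114.]
side 228 [ 99.60314543 105.9460187  110.39546432 117.67730691 181.03189679]
314.1996557073464 183.35086620572423
[100. 100. 101. 102. 105. 107. 107. 108. 108. 109. 110. 110.]
```

View pics/tip.png

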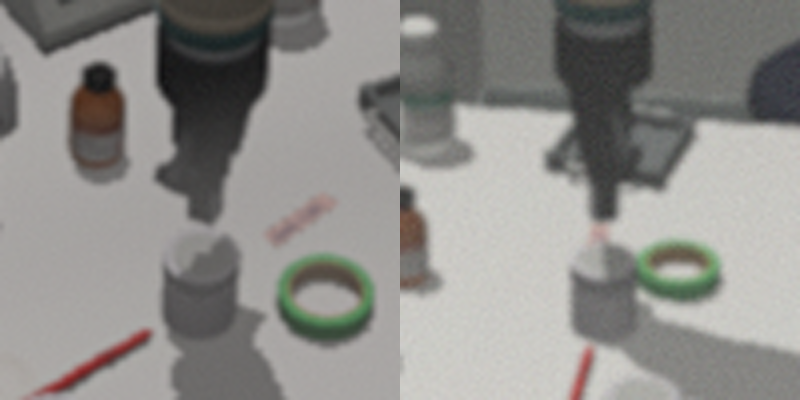

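All three cameras put the shut tips at about z=104 while the TCP reads 75, so the tips are about 29 mm behind the TCP, not 8 mm ahead of it. I'll offset all heights by about -37 mm. I'll open, re-centre and descend in stages while watching the force.

Request:
step_arm(
  deltas=[
    [[1, 1, 1.2, 0, 0, 0, 0], [1, 0, 0, 0, 0, 0, 0], [1, 0, 0, 0, 0, 0, 0], [1, 0, 0, 0, 0, 0, 0], [1, 0, 0, 0, 0, 0, 0], [1, 0, 0, 0, 0, 0, 0], [1, 0, 0, 0, 0, 0, 0], [1, 0, 0, 0, 0, 0, 0]],
  ],
)

```text
clock: 4.92
eef_pos: [503.6, -75.8, 75.6]
tool_rot: [3.142, -0.0, 0.422]
force: [0.1, 0.6, -0.5]
width: 85.4
```

Request:
step_arm(
  deltas=[
    [[1, 0, 0, -12, 0, 0, 0], [1, 0, 0, -14, 0, 0, 0], [1, 0, 0, -14, 0, 0, 0], [1, 0, 0, -8, 0, 0, 0], [1, 0, 0, 0, 0, 0, 0]],
  ],
)

```text
clock: 5.33
eef_pos: [502.4, -75.7, 26.2]
tool_rot: [-3.14, 0.003, 0.422]
force: [0.1, 0.5, 0.5]
width: 85.1
```

Request:
step_arm(
  deltas=[
    [[1, 0, 0, -8, 0, 0, 0], [1, 0, 0, -10, 0, 0, 0], [1, 0, 0, -10, 0, 0, 0], [1, 0, 0, -8, 0, 0, 0], [1, 0, 0, -4, 0, 0, 0], [1, 0, 0, 0, 0, 0, 0]],
  ],
)

```text
clock: 5.83
eef_pos: [502.8, -75.7, -13.5]
tool_rot: [-3.141, 0.002, 0.422]
force: [-0.1, 0.1, -0.5]
width: 85.7
```

```bash
python3 - <<'E'
from h import *
s=ctrl.read_state();e=s["eef_pos"];print(e,s["force"],s["width"])
K,R,t=c=cam("wrist");p,d=ctrl.get_image("wrist");cv2.imwrite("pics/w3.png",p[:,:,::-1])
p,d=ctrl.get_image("scene");cv2.imwrite("pics/s3.png",cv2.resize(p[110:230,280:440,::-1],None,fx=4,fy=4))
E
```

```text
[502.84545742 -75.71613499 -13.52157723] [-0.1210679   0.1219697  -0.48355235] 85.65214369260173
```

View pics/w3.png

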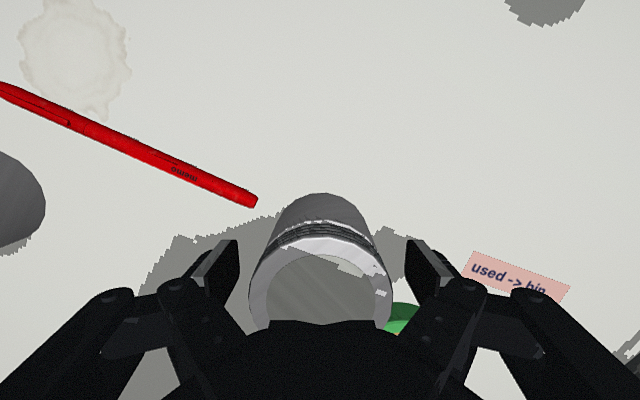

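View pics/s3.png

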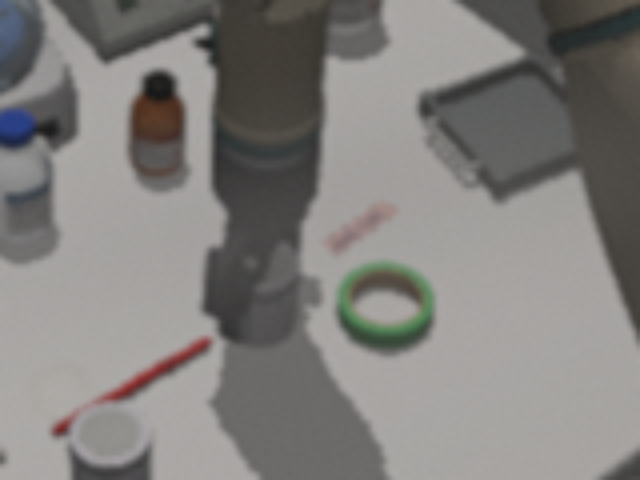

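The wrist view shows the tin (320,290) between the open jaws (pads at 222 and 422), centred, with the pads now around its upper half. I'll close and lift.

Request:
step_arm(
  deltas=[
    [[0, 0, 0, 0, 0, 0, 0], [0, 0, 0, 0, 0, 0, 0], [0, 0, 0, 0, 0, 0, 0], [0, 0, 0, 0, 0, 0, 0], [0, 0, 0, 0, 0, 0, 0], [0, 0, 0, 0, 0, 0, 0], [0, 0, 0, 0, 0, 0, 0], [0, 0, 0, 0, 0, 0, 0]],
  ],
)

```text
clock: 6.6
eef_pos: [503.8, -75.5, -11.5]
tool_rot: [3.142, -0.001, 0.422]
force: [-1.1, 0.2, 5.1]
width: 56.1
```

Request:
step_arm(
  deltas=[
    [[0, 0, 0, 5, 0, 0, 0], [0, 0, 0, 10, 0, 0, 0], [0, 0, 0, 15, 0, 0, 0], [0, 0, 0, 10, 0, 0, 0], [0, 0, 0, 5, 0, 0, 0], [0, 0, 0, 0, 0, 0, 0], [0, 0, 0, 0, 0, 0, 0], [0, 0, 0, 0, 0, 0, 0], [0, 0, 0, 0, 0, 0, 0]],
  ],
)

```text
clock: 7.35
eef_pos: [503.1, -75.8, 32.0]
tool_rot: [-3.141, 0.001, 0.422]
force: [-0.2, -0.2, -7.4]
width: 55.9
```

```bash
python3 - <<'E'
from h import *
s=ctrl.read_state();e=s["eef_pos"];print(e,s["force"],s["torque"],s["width"])
K,R,t=c=cam("wrist");p,d=ctrl.get_image("wrist");cv2.imwrite("pics/w4.png",p[:,:,::-1])
p,d=ctrl.get_image("scene");cv2.imwrite("pics/s4.png",cv2.resize(p[110:230,280:440,::-1],None,fx=4,fy=4))
print(ctrl.read_state()["force"])
E
```

```text
[503.05523246 -75.76224605  32.0363844 ] [-0.16527601 -0.24678746 -7.37730458] [0.04691218 0.01502845 0.03616934] 55.88309456472798
[-0.10700628 -0.43981637 -6.45997756]
```

View pics/s4.png

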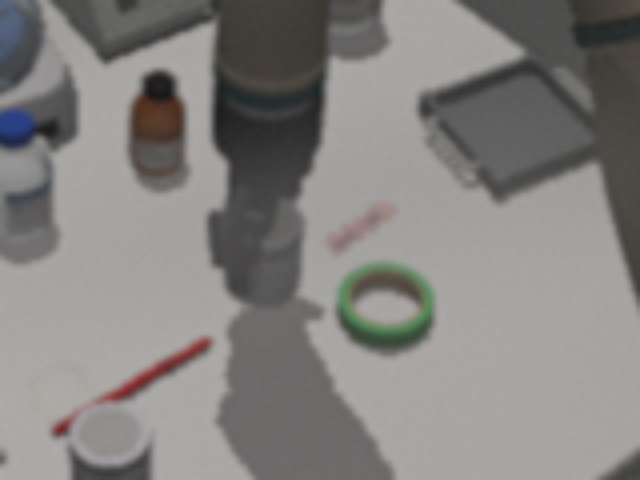

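The force is about -7 N, so this tin weighs about 0.7 kg and is the heavy one. The scene view shows it clear of the table and upright. I'll carry it to the carrier.

Request:
step_arm(
  deltas=[
    [[0, 0, -8, 8, 0, 0, 0], [0, 2, -20, 8, 0, 0, 0], [0, 3, -32, 6, 0, 0, 0], [0, 3, -36, 0, 0, 0, 0], [0, 3, -38, 0, 0, 0, 0], [0, 3, -38, 0, 0, 0, 0], [0, 3, -38, 0, 0, 0, 0], [0, 3, -36, 0, 0, 0, 0], [0, 2, -30, 0, 0, 0, 0], [0, 0, -10, 0, 0, 0, 0]],
  ],
)

```text
clock: 8.28
eef_pos: [523.7, -371.1, 55.1]
tool_rot: [3.135, 0.002, 0.414]
force: [-0.3, -1.5, -6.5]
width: 56.2
```

Request:
step_arm(
  deltas=[
    [[0, 0, -6, 0, 0, 0, 0], [0, 0, 0, 0, 0, 0, 0], [0, 0, 0, 0, 0, 0, 0]],
  ],
)

```text
clock: 8.53
eef_pos: [525.1, -366.3, 54.3]
tool_rot: [-3.139, 0.0, 0.422]
force: [0.5, -0.1, -7.6]
width: 56.1
```

```bash
python3 - <<'E'
from h import *
s=ctrl.read_state();e=s["eef_pos"];print(e,s["force"],s["width"])
K,R,t=c=cam("wrist");p,d=ctrl.get_image("wrist");cv2.imwrite("pics/w5.png",p[:,:,::-1])
p,d=ctrl.get_image("scene");cv2.imwrite("pics/s5.png",cv2.resize(p[80:200,320:480,::-1],None,fx=4,fy=4))
E
```

```text
[ 525.14819081 -366.33380226   54.31117745] [ 0.48431456 -0.1184332  -7.61776327] 56.143738086188854
```

View pics/s5.png

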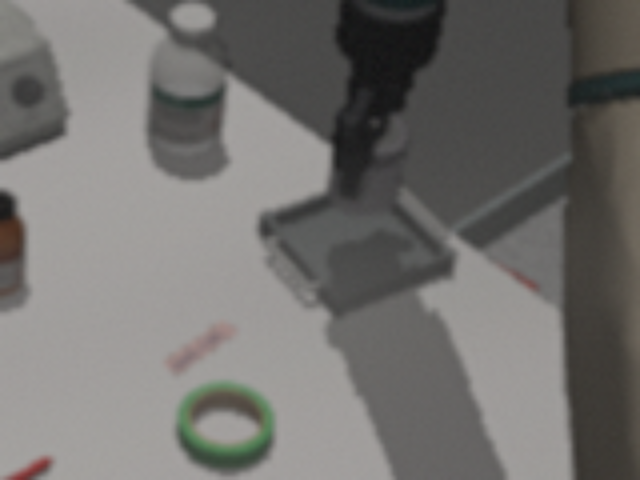

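View pics/w5.png

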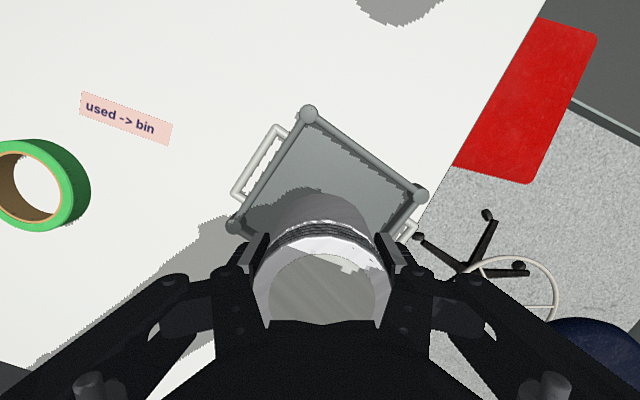

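Request:
step_arm(
  deltas=[
    [[0, 0.3, -1.2, -8, 0, 0, 0], [0, 0, 0, -12, 0, 0, 0], [0, 0, 0, -13, 0, 0, 0], [0, 0, 0, -12, 0, 0, 0], [0, 0, 0, -7, 0, 0, 0], [0, 0, 0, -2, 0, 0, 0], [0, 0, 0, 0, 0, 0, 0]],
  ],
)

```text
clock: 9.22
eef_pos: [525.2, -368.5, -0.8]
tool_rot: [-3.14, 0.001, 0.422]
force: [-0.1, 0.5, -6.0]
width: 56.0
```

Request:
step_arm(
  deltas=[
    [[0, 0, 0, -2, 0, 0, 0], [0, 0, 0, -2, 0, 0, 0], [0, 0, 0, -2, 0, 0, 0], [0, 0, 0, 0, 0, 0, 0], [0, 0, 0, 0, 0, 0, 0]],
  ],
)

```text
clock: 9.63
eef_pos: [526.0, -369.1, -5.2]
tool_rot: [3.141, -0.0, 0.422]
force: [0.5, -0.5, -6.7]
width: 55.8
```

Request:
step_arm(
  deltas=[
    [[0, 0, 0, -1, 0, 0, 0], [0, 0, 0, 0, 0, 0, 0], [0, 0, 0, 0, 0, 0, 0]],
  ],
)

```text
clock: 9.88
eef_pos: [526.1, -369.2, -5.5]
tool_rot: [3.141, -0.0, 0.422]
force: [-1.9, 0.9, 2.5]
width: 56.5
```

Request:
step_arm(
  deltas=[
    [[0, 0, 0, -1, 0, 0, 0], [0, 0, 0, 0, 0, 0, 0], [0, 0, 0, 0, 0, 0, 0]],
  ],
)

```text
clock: 10.13
eef_pos: [526.2, -369.2, -5.5]
tool_rot: [3.141, -0.0, 0.422]
force: [-4.0, 3.1, 9.5]
width: 56.1
```

Contact is made. I'll back off 1 mm, release and rise.

Request:
step_arm(
  deltas=[
    [[0, 0, 0, 1, 0, 0, 0], [0.5, 0, 0, 0, 0, 0, 0], [0.8, 0, 0, 0, 0, 0, 0], [1, 0, 0, 0, 0, 0, 0], [1, 0, 0, 0, 0, 0, 0], [1, 0, 0, 0, 0, 0, 0], [1, 0, 0, 0, 0, 0, 0]],
  ],
)

```text
clock: 10.72
eef_pos: [526.2, -369.2, -6.5]
tool_rot: [3.141, -0.0, 0.422]
force: [0.8, 1.3, -0.2]
width: 86.0
```

Request:
step_arm(
  deltas=[
    [[1, 0, 0, 8, 0, 0, 0], [1, 0, 0, 14, 0, 0, 0], [1, 0, 0, 20, 0, 0, 0], [1, 0, 0, 25, 0, 0, 0], [1, 0, 0, 25, 0, 0, 0], [1, 0, 0, 25, 0, 0, 0], [1, 0, 0, 20, 0, 0, 0], [1, 0, 0, 8, 0, 0, 0], [1, 0, 0, 0, 0, 0, 0]],
  ],
)

```text
clock: 11.47
eef_pos: [527.6, -370.2, 142.0]
tool_rot: [3.137, -0.003, 0.422]
force: [-0.5, -0.4, 0.2]
width: 85.4
```

```bash
python3 - <<'E'
from h import *
s=ctrl.read_state();e=s["eef_pos"];print(e,s["force"],s["width"])
K,R,t=c=cam("wrist");p,d=ctrl.get_image("wrist");cv2.imwrite("pics/w6.png",p[:,:,::-1])
W=cloud(c,d).reshape(-1,3)
M=W[(W[:,2]>66)&(W[:,2]<76)&(abs(W[:,0]-525)<60)&(abs(W[:,1]+368)<60)];a,b=M.min(0),M.max(0);print("tin",len(M),(a+b)/2,b-a,np.median(M[:,2]))
M=W[(W[:,2]>15)&(W[:,2]<26)&(abs(W[:,0]-525)<90)&(abs(W[:,1]+368)<90)];print("carrier",cv2.minAreaRect(np.ascontiguousarray(M[:,:2].astype(np.float32))))
E
```

```text
[ 527.55447345 -370.15996042  142.00860539] [-0.51744672 -0.44233878  0.21402941] 85.37165857869692
tin 2891 [ 524.97826091 -369.69506629   68.73773795] [56.25711282 56.26709219  5.40571075] 68.88170701148734
carrier ((525.2591552734375, -369.3838195800781), (137.66322326660156, 117.31759643554688), 78.97122955322266)
```

View pics/w6.png

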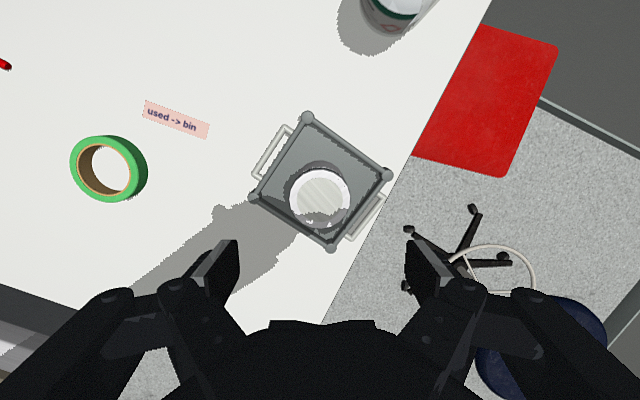

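The wrist view shows the heavy tin standing in the carrier at (320,200), within about 1 mm of its centre (525,-369.5). Next is tin 2 at (449,107).

Request:
step_arm(
  deltas=[
    [[1, -2, 12, 0, 0, 0, 0], [1, -5, 28, 0, 0, 0, 0], [1, -6, 36, 0, 0, 0, 0], [1, -6, 38, 0, 0, 0, 0], [1, -6, 38, 0, 0, 0, 0], [1, -6, 38, 0, 0, 0, 0], [1, -6, 38, 0, 0, 0, 0], [1, -6, 38, 0, 0, 0, 0], [1, -6, 38, 0, 0, 0, 0], [1, -6, 38, 0, 0, 0, 0]],
  ],
)

```text
clock: 12.35
eef_pos: [469.1, -25.4, 137.4]
tool_rot: [-3.14, 0.003, 0.421]
force: [0.7, 0.5, -0.6]
width: 85.5
```

Request:
step_arm(
  deltas=[
    [[1, -6, 38, -10, 0, 0, 0], [1, -6, 38, -15, 0, 0, 0], [1, -6, 34, -10, 0, 0, 0], [1, -4, 18, -3, 0, 0, 0], [1, 0, 6, 0, 0, 0, 0], [1, 0, 0, 0, 0, 0, 0], [1, 0, 0, 0, 0, 0, 0]],
  ],
)

```text
clock: 12.93
eef_pos: [448.9, 105.8, 100.3]
tool_rot: [3.141, 0.001, 0.421]
force: [0.0, -0.2, 0.6]
width: 85.3
```

```bash
python3 - <<'E'
from h import *
s=ctrl.read_state();e=s["eef_pos"];print(e,s["tool_rot"],s["force"],s["width"])
K,R,t=c=cam("wrist");p,d=ctrl.get_image("wrist");cv2.imwrite("pics/w7.png",p[:,:,::-1])
W=cloud(c,d).reshape(-1,3)
M=W[(W[:,2]>59)&(W[:,2]<69)&(abs(W[:,0]-449)<50)&(abs(W[:,1]-107)<50)];a,b=M.min(0),M.max(0);print("tin",len(M),(a+b)/2,b-a,np.median(M[:,2]))
E
```

```text
[448.91886519 105.75034785 100.25709852] [3.14081490e+00 1.06067873e-03 4.21086300e-01] [ 0.03527772 -0.1753934   0.63019526] 85.3416368847688
tin 3857 [448.75023546 106.15858206  62.03143781] [56.50715457 56.36124189  5.71222076] 62.88032195748815
```

View pics/w7.png

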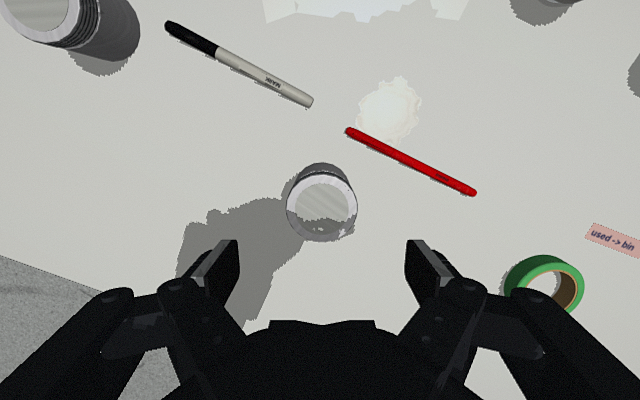

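Tin 2 at (320,207) is centred under the hand. I'll descend, grip and lift.

Request:
step_arm(
  deltas=[
    [[1, 0, 0.3, -10, 0, 0, 0], [1, 0, 0, -18, 0, 0, 0], [1, 0, 0, -22, 0, 0, 0], [1, 0, 0, -22, 0, 0, 0], [1, 0, 0, -18, 0, 0, 0], [1, 0, 0, -14, 0, 0, 0], [1, 0, 0, -7, 0, 0, 0], [1, 0, 0, -2, 0, 0, 0], [1, 0, 0, 0, 0, 0, 0], [1, 0, 0, 0, 0, 0, 0]],
  ],
)

```text
clock: 13.82
eef_pos: [449.7, 104.9, -7.5]
tool_rot: [3.14, 0.004, 0.419]
force: [0.2, -0.9, -0.1]
width: 85.3
```

Request:
step_arm(
  deltas=[
    [[0, 0, 0, 0, 0, 0, 0], [0, 0, 0, 0, 0, 0, 0], [0, 0, 0, 0, 0, 0, 0], [0, 0, 0, 0, 0, 0, 0], [0, 0, 0, 0, 0, 0, 0], [0, 0, 0, 0, 0, 0, 0], [0, 0, 0, 0, 0, 0, 0], [0, 0, 0, 0, 0, 0, 0]],
  ],
)

```text
clock: 14.48
eef_pos: [449.7, 106.5, -6.8]
tool_rot: [3.14, 0.003, 0.422]
force: [-1.0, -1.1, 7.8]
width: 55.8
```

Request:
step_arm(
  deltas=[
    [[0, 0, 0, 5, 0, 0, 0], [0, 0, 0, 10, 0, 0, 0], [0, 0, 0, 15, 0, 0, 0], [0, 0, 0, 10, 0, 0, 0], [0, 0, 0, 5, 0, 0, 0], [0, 0, 0, 0, 0, 0, 0], [0, 0, 0, 0, 0, 0, 0], [0, 0, 0, 0, 0, 0, 0], [0, 0, 0, 0, 0, 0, 0]],
  ],
)

```text
clock: 15.23
eef_pos: [448.7, 106.7, 36.8]
tool_rot: [3.141, 0.005, 0.422]
force: [-0.6, 0.1, -1.4]
width: 55.6
```

Request:
step_arm(
  deltas=[
    [[0, 0, 0, 0, 0, 0, 0], [0, 0, 0, 0, 0, 0, 0]],
  ],
)

```text
clock: 15.4
eef_pos: [448.9, 106.8, 36.9]
tool_rot: [3.141, 0.004, 0.422]
force: [-0.0, 1.0, -1.9]
width: 55.9
```

The force is about -1.7 N, so this tin is light. I'll carry it over the stack.

Request:
step_arm(
  deltas=[
    [[0, 0, -6, 12, 0, 0, 0], [0, 4, -18, 16, 0, 0, 0], [0, 5, -30, 16, 0, 0, 0], [0, 6, -36, 16, 0, 0, 0], [0, 6, -36, 8, 0, 0, 0], [0, 6, -36, 0, 0, 0, 0], [0, 6, -36, 0, 0, 0, 0], [0, 6, -36, 0, 0, 0, 0], [0, 6, -36, 0, 0, 0, 0], [0, 6, -36, 0, 0, 0, 0]],
  ],
)

```text
clock: 16.23
eef_pos: [499.7, -201.1, 105.1]
tool_rot: [3.141, 0.004, 0.422]
force: [0.7, -0.1, -1.1]
width: 55.7
```

Request:
step_arm(
  deltas=[
    [[0, 6, -36, 0, 0, 0, 0], [0, 6, -36, 0, 0, 0, 0], [0, 5, -34, 0, 0, 0, 0], [0, 5, -30, 0, 0, 0, 0], [0, 3, -20, 0, 0, 0, 0], [0, 1, -10, 0, 0, 0, 0], [0, 0, -4, 0, 0, 0, 0], [0, 0, 0, 0, 0, 0, 0], [0, 0, 0, 0, 0, 0, 0]],
  ],
)

```text
clock: 16.98
eef_pos: [526.3, -366.9, 105.1]
tool_rot: [-3.14, 0.003, 0.424]
force: [-0.1, -0.0, -1.5]
width: 55.7
```

```bash
python3 - <<'E'
from h import *
s=ctrl.read_state();e=s["eef_pos"];print(e,s["tool_rot"],s["force"],s["width"])
K,R,t=c=cam("wrist");p,d=ctrl.get_image("wrist");cv2.imwrite("pics/w8.png",p[:,:,::-1])
p,d=ctrl.get_image("side");cv2.imwrite("pics/d8.png",cv2.resize(p[80:200,260:380,::-1],None,fx=4,fy=4))
p,d=ctrl.get_image("scene");cv2.imwrite("pics/s8.png",cv2.resize(p[60:180,340:460,::-1],None,fx=4,fy=4))
a=cv2.hconcat([cv2.imread("pics/s8.png"),cv2.imread("pics/d8.png")]);cv2.imwrite("pics/a8.png",cv2.resize(a,(800,400)))
E
```

```text
[ 526.25125278 -366.89333655  105.12670001] [-3.14032155  0.00340439  0.42387808] [-0.09874974 -0.01770377 -1.48162843] 55.74417092606448
```

View pics/a8.png

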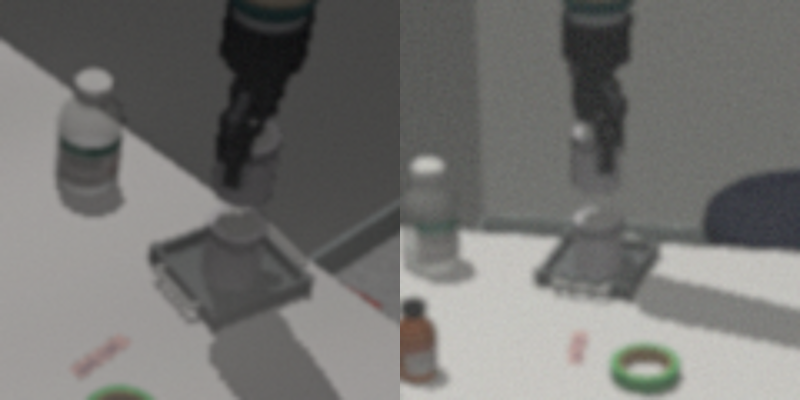

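View pics/w8.png

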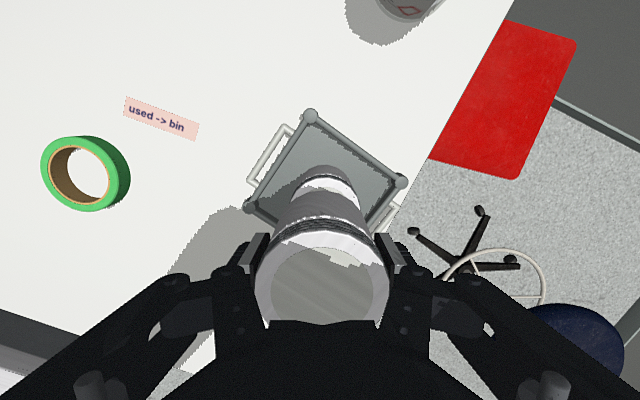

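The stack lies below the held tin with a clear gap in both views. I'll correct y by about -2.2 mm, lower it near the lid and then creep down.

Request:
step_arm(
  deltas=[
    [[0, 0, -2.2, -8, 0, 0, 0], [0, 0, 0, -10, 0, 0, 0], [0, 0, 0, -9, 0, 0, 0], [0, 0, 0, -6, 0, 0, 0], [0, 0, 0, -3, 0, 0, 0], [0, 0, 0, -1, 0, 0, 0], [0, 0, 0, 0, 0, 0, 0], [0, 0, 0, 0, 0, 0, 0], [0, 0, 0, 0, 0, 0, 0]],
  ],
)

```text
clock: 17.88
eef_pos: [526.6, -371.6, 68.8]
tool_rot: [3.14, 0.003, 0.422]
force: [-0.1, 0.2, -1.6]
width: 55.9
```

```bash
python3 - <<'E'
from h import *
for i in range(3):
    s=ctrl.read_state();e=s["eef_pos"];print(e,s["tool_rot"],s["force"]);p,d=ctrl.get_image("scene")
cv2.imwrite("pics/s9.png",cv2.resize(p[60:180,340:460,::-1],None,fx=5,fy=5,interpolation=cv2.INTER_CUBIC))
p,d=ctrl.get_image("side");cv2.imwrite("pics/d9.png",cv2.resize(p[80:200,260:380,::-1],None,fx=5,fy=5,interpolation=cv2.INTER_CUBIC))
a=cv2.hconcat([cv2.imread("pics/s9.png"),cv2.imread("pics/d9.png")]);cv2.imwrite("pics/a9.png",cv2.resize(a,(800,400)))
E
```

```text
[ 526.59605124 -371.56752493   68.81597738] [3.14018178e+00 3.01261081e-03 4.21850645e-01] [-0.07587644  0.2386895  -1.57562806]
[ 526.5310164  -371.587854     68.84183554] [3.14018721e+00 3.06398140e-03 4.21799448e-01] [-0.33321892 -0.15936753 -2.13876148]
[ 526.47474165 -371.58513162   68.8044747 ] [3.14023484e+00 3.13814407e-03 4.21756722e-01] [ 0.44285487  0.5415015  -1.40584684]
```

View pics/a9.png

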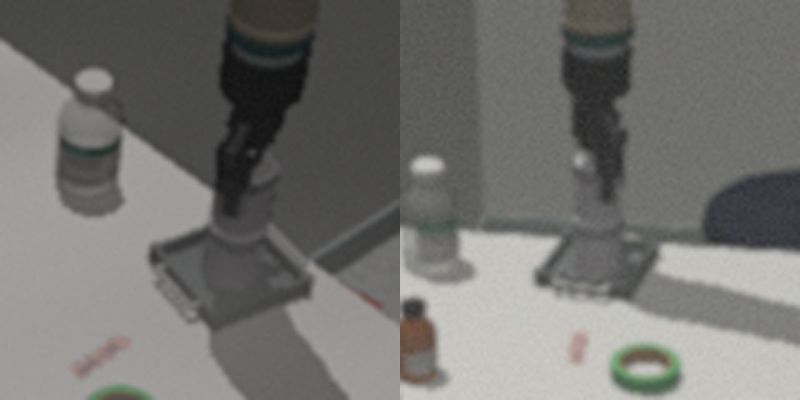

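The settled y is 2.3 mm too far, so I'll correct that and creep down.

Request:
step_arm(
  deltas=[
    [[0, -0.3, 2.3, 0, 0, 0, 0], [0, 0, 0, -1.5, 0, 0, 0], [0, 0, 0, -1, 0, 0, 0], [0, 0, 0, 0, 0, 0, 0], [0, 0, 0, 0, 0, 0, 0], [0, 0, 0, 0, 0, 0, 0], [0, 0, 0, 0, 0, 0, 0]],
  ],
)

```text
clock: 18.67
eef_pos: [525.9, -369.1, 65.9]
tool_rot: [3.141, 0.004, 0.422]
force: [-0.6, 0.8, -1.9]
width: 55.7
```

Request:
step_arm(
  deltas=[
    [[0, 0, 0, -1, 0, 0, 0], [0, 0, 0, 0, 0, 0, 0], [0, 0, 0, 0, 0, 0, 0]],
  ],
)

```text
clock: 18.92
eef_pos: [525.8, -369.0, 64.8]
tool_rot: [3.141, 0.004, 0.422]
force: [-0.4, -0.4, -1.8]
width: 55.8
```

Request:
step_arm(
  deltas=[
    [[0, 0, 0, -1, 0, 0, 0], [0, 0, 0, 0, 0, 0, 0], [0, 0, 0, 0, 0, 0, 0]],
  ],
)

```text
clock: 19.17
eef_pos: [525.9, -369.1, 63.8]
tool_rot: [3.141, 0.004, 0.422]
force: [0.1, -0.6, -2.1]
width: 55.5
```

Request:
step_arm(
  deltas=[
    [[0, 0, 0, -0.7, 0, 0, 0], [0, 0, 0, 0, 0, 0, 0], [0, 0, 0, 0, 0, 0, 0]],
  ],
)

```text
clock: 19.42
eef_pos: [526.0, -369.2, 63.4]
tool_rot: [3.141, 0.003, 0.422]
force: [0.1, 0.9, 0.1]
width: 55.4
```

Request:
step_arm(
  deltas=[
    [[0, 0, 0, -0.5, 0, 0, 0], [0, 0, 0, 0, 0, 0, 0], [0, 0, 0, 0, 0, 0, 0]],
  ],
)

```text
clock: 19.67
eef_pos: [526.0, -369.2, 63.3]
tool_rot: [3.14, 0.004, 0.422]
force: [-2.3, 1.6, 5.5]
width: 55.5
```

Contact is at the expected height. I'll release gently and rise straight up.

Request:
step_arm(
  deltas=[
    [[0, 0, 0, 0.4, 0, 0, 0], [0.7, 0, 0, 0, 0, 0, 0], [0.8, 0, 0, 0, 0, 0, 0], [0.9, 0, 0, 0, 0, 0, 0], [1, 0, 0, 0, 0, 0, 0], [1, 0, 0, 0, 0, 0, 0], [1, 0, 0, 0, 0, 0, 0], [1, 0, 0, 0, 0, 0, 0]],
  ],
)

```text
clock: 20.33
eef_pos: [525.9, -369.0, 63.0]
tool_rot: [3.141, 0.004, 0.422]
force: [-0.4, -0.2, 0.0]
width: 85.6
```

Request:
step_arm(
  deltas=[
    [[1, 0, 0, 4, 0, 0, 0], [1, 0, 0, 8, 0, 0, 0], [1, 0, 0, 12, 0, 0, 0], [1, 0, 0, 16, 0, 0, 0], [1, 0, 0, 20, 0, 0, 0], [1, 0, 0, 20, 0, 0, 0], [1, 0, 0, 20, 0, 0, 0], [1, 0, 0, 15, 0, 0, 0], [1, 0, 0, 6, 0, 0, 0], [1, 0, 0, 0, 0, 0, 0]],
  ],
)

```text
clock: 21.17
eef_pos: [527.2, -369.7, 186.8]
tool_rot: [3.137, 0.001, 0.422]
force: [-0.2, -1.0, 1.0]
width: 85.5
```

```bash
python3 - <<'E'
from h import *
s=ctrl.read_state();e=s["eef_pos"];print(s["clock"],e,s["force"],s["width"])
K,R,t=c=cam("wrist");p,d=ctrl.get_image("wrist");cv2.imwrite("pics/w10.png",p[:,:,::-1])
W=cloud(c,d).reshape(-1,3)
M=W[(W[:,2]>129)&(W[:,2]<140)&(abs(W[:,0]-525)<60)&(abs(W[:,1]+368)<60)];a,b=M.min(0),M.max(0);print("top tin",len(M),(a+b)/2,b-a,np.median(M[:,2]))
M=W[(W[:,2]>15)&(W[:,2]<26)&(abs(W[:,0]-525)<90)&(abs(W[:,1]+368)<90)];print("carrier",cv2.minAreaRect(np.ascontiguousarray(M[:,:2].astype(np.float32))))
p,d=ctrl.get_image("scene");cv2.imwrite("pics/s10.png",cv2.resize(p[60:180,340:460,::-1],None,fx=5,fy=5,interpolation=cv2.INTER_CUBIC))
p,d=ctrl.get_image("side");cv2.imwrite("pics/d10.png",cv2.resize(p[80:200,260:380,::-1],None,fx=5,fy=5,interpolation=cv2.INTER_CUBIC))
a=cv2.hconcat([cv2.imread("pics/s10.png"),cv2.imread("pics/d10.png")]);cv2.imwrite("pics/a10.png",cv2.resize(a,(800,400)))
E
```

```text
21.1667 [ 527.18267022 -369.72027445  186.8333172 ] [-0.1596764  -0.99151915  1.02845412] 85.4970785903994
top tin 3372 [ 525.40913313 -369.40796122  132.10810795] [56.31494276 56.09599896  6.20850449] 132.8988482870326
carrier ((525.232177734375, -369.45953369140625), (137.9248504638672, 117.04318237304688), 78.73521423339844)
```

View pics/a10.png

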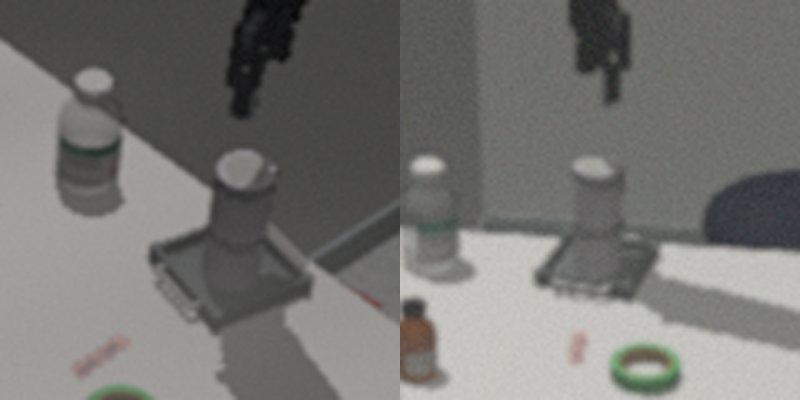

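View pics/w10.png

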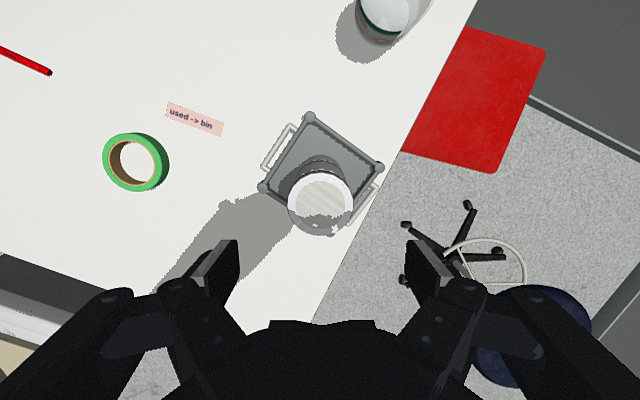

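The stack is square: the top tin is at (525.4,-369.4), the bottom tin at (525.0,-369.7) and the carrier at (525.2,-369.5). The third tin was never touched. I'm handing in.

```bash
python3 - <<'E'
from cell import ctrl
print(ctrl.finish_job(), ctrl.read_state()["clock"])
E
```

```text
the job is handed in; nothing more can be done
the job is handed in; nothing more can be done
```

The heavy tin stands upright on the carrier floor with a light tin squarely on top. The other light tin is still upright on the worktop where it started.

- **Which is heavy:** the tin near (503,-76) pulled about 7 N when lifted, and the one near (449,107) about 1.7 N. I didn't lift the third tin near (504,333), because there is only one full tin and it was already found.
- **Placing:** I placed the heavy tin in the carrier first, then set the light tin from (449,107) on its lid.
- **Last checks:** the wrist camera put the top tin at (525.4,-369.4), the bottom tin at (525.0,-369.7), measured before stacking, and the carrier at (525.2,-369.5). The top lid was at about z = 133–134, and the gripper was open and clear of the stack. The clock read about 21 s on the last move.
- **What disagreed:** my first grasp closed on the lid edge and slipped off, with an upward force reading of about 8 N; the tin stayed upright and in place. All three cameras showed the fingertips about 37 mm higher than the stated tool frame implies, and I offset later grasp heights for it.
- **Second grasp:** the arm stopped about 5 mm short of the commanded height on the second tin. I allowed for this and lowered it by feel.

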